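Set out the milled hexagonal frames on their size boards

ROBOT

A 6-joint arm with a two-finger parallel gripper is mounted at the origin on the work surface. World frame = base frame: x ahead of the robot, y to its left, z up, the work surface at z = 0. Lengths are in m, angles in rad, forces in N, time in s.
With the tool pointing down it reaches from about 0.375 to 0.975 m from the base axis. Payload 3.8 kg.
Tool frame: the origin (TCP) lies at the very end of the fingers, on their centre line; the grasp point (between the pads) lies 19 mm behind it; z points along the fingers, y is the line along which they close (so a half turn about z gives the same grasp; the last joint's range is limited). The gripper opens to 85 mm and grips with 20 to 120 N. Pads are 22 mm wide; open, the fingers measure 114 mm over their backs; the gripper's body (76 mm by 85 mm) begins 54 mm behind the grasp point. The pads swing forward as they close: fully open they stand 13 mm farther back than shut.
Start: joints at [-1.18, 0.264, 1.604, -0, 1.274, -0.037], TCP at [0.28, -0.614, 0.206] pointing down, gripper open.
Joint ranges: [-2.63, 2.63], [-0.94, 2.18], [0.31, 2.57], [-1.31, 4.45], [0, 2.66], [-2.55, 2.55]. Speed limits (rad/s): [2.57, 2.57, 3.14, 3.14, 3.14, 3.14].

INTERFACE

Orientations are given as a rotation vector (axis times angle).
In Python, from station import robot gives the robot as it stands.
- The arm moves only by the tool apply_moves, never from a script. Its argument "plan" is one flat list of numbers, 7 for each row, row after row: the turn, a rotation vector about the tool's x, y, z in rad, then the shift along the tool's x, y, z in mm, then the opening, from 0 (shut) to 1 (fully open). A call has 1 to 5 rows; each row shifts and turns the commanded pose from where the row before left it, along the tool's axes as they then stand; what a row does not reach is not made up. A row lasts 1/8 s, in which the tool goes at most 62.5 mm and 10.7 degrees, less where a joint would pass 70% of its speed; a pose out of reach is approached as far as the arm can. A call is refused whole if a number of a shift passes 62.5 or a number of a turn 0.188, either way. A call with a gripper value outside its range is refused whole. The fingers move at their own pace and stop on an object; "grip_force" is the grip in N (left out, the last holds). Time passes only in rows, so rows that do not move let the fingers close. It gives the time, the measured TCP pose, the force, the opening and the grip force at its end, in the units of the state.
- robot.state(): the state, without advancing time (a new reading comes with each control period).
- robot.camera(name): name is "scene" or "top"; returns a dict with "image" (384x512x3 uint8, blue, green, red), "fx", "fy", "cx", "cy" (pixels), "position" and "rotation" of the camera in the world. Camera axes: x right, y up, looking along -z (the intrinsics and any distortion apply to the point x, -y, -z); pixel columns grow to the right and rows downward; lengths in m; the calibration is good to about 2 mm. A picture is of the moment at which its call begins. There is no depth.
- robot.sign_off(): hands the job in; it is judged then, once.
The state is a dict: "clock": time; "joints": joint angles; "qd": joint speeds; "joint_efforts": joint torques, N m; "tcp_pos": TCP position; "tool_rot": TCP orientation; "ft_force": force on the tool from outside, world axes, zero at the start; "moment": the same for the moment, N m; "finger_gap": opening from 0.0 (shut) to 1.0 (fully open); "grasp_force": force on a finger pad.
Only numpy, scipy, OpenCV 4.12 (cv2) and the standard library are available. Lean on these libraries where they do the work, as an engineer would, in place of code of your own. Each camera call takes 0.05 s, during which the arm holds its last target. There are 200 camera calls.

TASK

Set out the four loose hexagonal aluminium frames for inspection: put each one flat, same way up as it lies now, in the middle of the plywood board whose black rubber hexagon is of its own size (smallest frame on the smallest hexagon, and so on up to the largest). Leave the round ring and the square frame where they lie.

Things in the scene. Friction and masses are not known exactly. Their poses are not given: they have to be found in the camera images.
- frame_28: The smallest of the four loose milled aluminium hexagonal frames: 28 mm across its flats (about 32 mm over the corners), 20 mm high, wall 5 mm, open in the middle, about 21 g. Lies flat on the bench. Origin: centre of the underside, on the hexagon's axis; z up. Its x axis is square to one pair of flats; the other two pairs are at 60 and 120 degrees from it.
- frame_38: The second smallest of the four loose milled aluminium hexagonal frames: 38 mm across its flats (about 44 mm over the corners), 20 mm high, wall 5.5 mm, open in the middle, about 33 g. Lies flat on the bench. Origin: centre of the underside, on the hexagon's axis; z up. Its x axis is square to one pair of flats; the other two pairs are at 60 and 120 degrees from it.
- frame_48: The second largest of the four loose milled aluminium hexagonal frames: 48 mm across its flats (about 55 mm over the corners), 20 mm high, wall 6 mm, open in the middle, about 47 g. Lies flat on the bench. Origin: centre of the underside, on the hexagon's axis; z up. Its x axis is square to one pair of flats; the other two pairs are at 60 and 120 degrees from it.
- frame_58: The largest of the four loose milled aluminium hexagonal frames: 58 mm across its flats (about 67 mm over the corners), 20 mm high, wall 7 mm, open in the middle, about 67 g. Lies flat on the bench. Origin: centre of the underside, on the hexagon's axis; z up. Its x axis is square to one pair of flats; the other two pairs are at 60 and 120 degrees from it.
- board_28: Plywood board, 90 x 90 mm, 12 mm thick, fixed, flat top. In its middle a flush black rubber hexagon, 30 mm across flats: the smallest of the four, the place of the 28 mm frame. Origin: centre of the underside, below the middle of the hexagon (the top is 12 mm higher); z up, x square to one edge of the board and to one pair of flats of the rubber hexagon.
- board_38: Plywood board, 90 x 90 mm, 12 mm thick, fixed, flat top. In its middle a flush black rubber hexagon, 40 mm across flats: the second smallest of the four, the place of the 38 mm frame. Origin: centre of the underside, below the middle of the hexagon (the top is 12 mm higher); z up, x square to one edge of the board and to one pair of flats of the rubber hexagon.
- board_48: Plywood board, 90 x 90 mm, 12 mm thick, fixed, flat top. In its middle a flush black rubber hexagon, 50 mm across flats: the second largest of the four, the place of the 48 mm frame. Origin: centre of the underside, below the middle of the hexagon (the top is 12 mm higher); z up, x square to one edge of the board and to one pair of flats of the rubber hexagon.
- board_58: Plywood board, 90 x 90 mm, 12 mm thick, fixed, flat top. In its middle a flush black rubber hexagon, 60 mm across flats: the largest of the four, the place of the 58 mm frame. Origin: centre of the underside, below the middle of the hexagon (the top is 12 mm higher); z up, x square to one edge of the board and to one pair of flats of the rubber hexagon.
- round_ring: Loose milled aluminium round ring, 48 mm outside, 34 mm hole, 20 mm high, 50 g. Not hexagonal: stays where it is. Origin: centre of the underside; z up.
- square_frame: Loose milled aluminium square frame, 44 x 44 mm outside, 20 mm high, wall 6 mm, 40 g. Not hexagonal: stays where it is. Origin: centre of the underside; z up, x square to one side.
Not all that is in view belongs to the job. What is shaped like the frame_28 but yellow is not meant.

How it is judged:
At the end, for the whole second after the job is handed in: Each of the four hexagonal frames lies flat (within 0.1 rad, same way up) and still on the top of the board of its own size, its centre within 12 mm of the middle of the board; the round ring and the square frame are within 15 mm of where they started (horizontal distance between frame_28 and board_28 below 0.012 m and z of frame_28 in the frame of board_28 between 0.009 and 0.016 m and angle between each of frame_28, frame_38, frame_48, frame_58's own z axis and vertical below 0.1 rad and linear speed of each of frame_28, frame_38, frame_48, frame_58 below 0.01 m/s and horizontal distance between frame_38 and board_38 below 0.012 m and z of frame_38 in the frame of board_38 between 0.009 and 0.016 m and horizontal distance between frame_48 and board_48 below 0.012 m and z of frame_48 in the frame of board_48 between 0.009 and 0.016 m and horizontal distance between frame_58 and board_58 below 0.012 m and z of frame_58 in the frame of board_58 between 0.009 and 0.016 m and distance of each of round_ring, square_frame from where it was at the start of the episode below 0.015 m); the robot touches nothing.
It fails at once if the round ring or the square frame is moved from its place (over 15 mm) (distance of any of round_ring, square_frame from where it was at the start of the episode above 0.015 m).
It also fails if it takes over 88 s, if anything falls off the work surface, if the arm or the gripper's body presses on something with over 40 N, if the wrist force passes 120 N, or if a joint passes its speed limit or range.

## Working session

There is one attempt and no reset: what is moved stays moved. The work goes in short steps, Python scripts to look and compute and a tool call to move; the robot and the scene stay as the last step left them, time stands still between calls to the robot, and variables do not carry over. Pictures are saved under pics/ and viewed, at most 14 in all, crops included, and the job is handed in when it is done.

Besides the shell and the picture viewer there is one more tool, called after "Request:" as name(argument=value, ...) on one line, values as JSON. apply_moves: Moves the arm, as the interface text tells. Its arguments: {"type":"object","properties":{"plan":{"type":"array","items":{"type":"number"}},"grip_force":{"type":"number"}},"required":["plan"]}

```bash
ls; mkdir -p pics
python3 - <<'E'
from station import robot
import cv2
print(robot.state())
for n in ("scene","top"):
    c=robot.camera(n); cv2.imwrite(f"pics/{n}0.png",c["image"]); print({k:v for k,v in c.items() if k!="image"})
E
```

```text
pics
{'clock': 0.0, 'joints': array([-1.17990193e+00,  2.64796275e-01,  1.60540565e+00, -3.33748866e-05,
        1.27370668e+00, -3.68978817e-02]), 'qd': array([-0.00119966,  0.00116427, -0.00070372,  0.00120495,  0.00141481,
       -0.0021174 ]), 'joint_efforts': array([ 8.07918495e-04, -5.15107477e+01, -3.67311215e+01, -1.16884439e-04,
        1.29958894e-02, -8.87256306e-06]), 'tcp_pos': array([ 0.27971316, -0.61342885,  0.20511596]), 'tool_rot': array([-3.06777419e+00, -6.66394571e-01,  6.89371578e-04]), 'ft_force': array([-0.01546602,  0.31466176, -1.07709014]), 'moment': array([-0.01600878,  0.02864351, -0.01682171]), 'grasp_force': 0.0, 'finger_gap': 1.0023922811830306}
{'fx': 430.03878233046555, 'fy': 430.03878233046555, 'cx': 252.29122825137665, 'cy': 187.12736912492255, 'position': array([ 0.73069839, -0.40916068,  0.80886356]), 'rotation': array([0.53386346, 0.14758907, 0.54324793])}
{'fx': 364.5779130674855, 'fy': 364.5779130674855, 'cx': 250.65894338646453, 'cy': 189.73740974067698, 'position': array([0.34747776, 0.01469046, 0.88475102]), 'rotation': array([ 0.13395524, -0.13954526, -1.59273344])}
```

View pics/scene0.png

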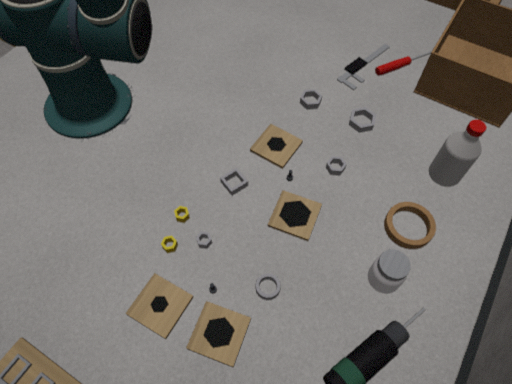

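View pics/top0.png

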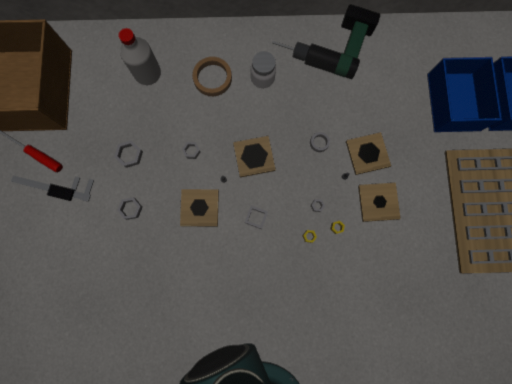

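Top view: gray hexes at (130,155), (131,209), (192,151) and (317,206); boards at (254,156), (199,208), (369,153) and (380,202). The ring is at (319,142), the square at (257,217) and two yellow hexes at (310,236) and (337,227). Small black studs stand at (223,179) and (346,176). Scene view: gray hexes at (311,100), (361,120), (336,166) and (204,240). Next, a close crop.

Run:
```python
import cv2,numpy as np
t=cv2.imread("pics/top0.png"); s=cv2.imread("pics/scene0.png")
a=cv2.resize(t[130:250,105:405],None,fx=2.6,fy=2.6,interpolation=cv2.INTER_CUBIC)
cv2.imwrite("pics/topc.png",cv2.convertScaleAbs(a,alpha=1.5))
b=cv2.resize(s[80:300,170:390],None,fx=2.7,fy=2.7,interpolation=cv2.INTER_CUBIC)
cv2.imwrite("pics/scenec.png",cv2.convertScaleAbs(b,alpha=1.4))
```

```text
(no output)
```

View pics/topc.png

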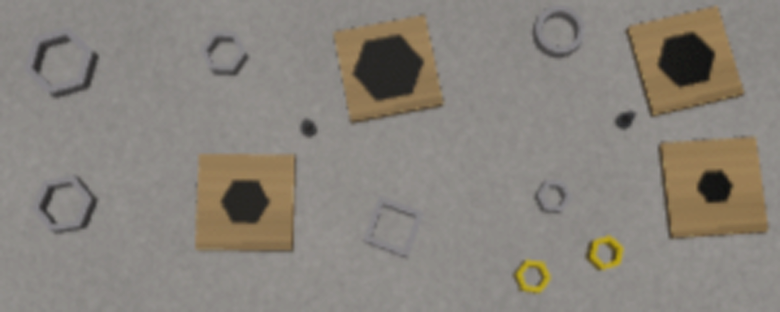

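View pics/scenec.png

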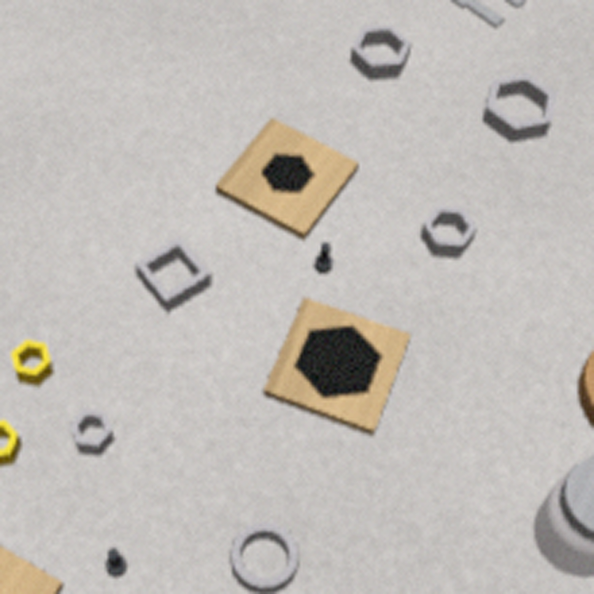

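Chosen from the crops, largest to smallest: frame_58 at top (130,155), frame_48 at (131,209), frame_38 at (192,151) and frame_28 (gray, not yellow) at (317,206). Look-alikes left alone are the two yellow hexes, the ring (319,142) and the square (257,217). Boards: 58 at (254,156), 48 at (369,153), 38 at (199,208), 28 at (380,202).

```bash
cat > h.py <<'E'
import cv2,numpy as np
from scipy.spatial.transform import Rotation as R
from station import robot
def shot(n,k=4):
    cs=[robot.camera(n) for _ in range(k)]; c=cs[0]
    c["image"]=np.mean([x["image"] for x in cs],0).astype(np.float32); return c
def ray(c,p):
    p=np.atleast_2d(p).astype(float)
    d=np.c_[(p[:,0]-c["cx"])/c["fx"],-(p[:,1]-c["cy"])/c["fy"],-np.ones(len(p))]
    return R.from_rotvec(c["rotation"]).apply(d)
def onz(c,p,z):
    d=ray(c,p); return c["position"]+d*((z-c["position"][2])/d[:,2])[:,None]
def tri(c1,p1,c2,p2):
    d1,d2=ray(c1,p1)[0],ray(c2,p2)[0]
    t=np.linalg.lstsq(np.c_[d1,-d2],c2["position"]-c1["position"],rcond=None)[0]
    a,b=c1["position"]+t[0]*d1,c2["position"]+t[1]*d2
    return (a+b)/2,np.linalg.norm(a-b)*1e3
def blob(c,p,r,dark=False,thr=12):
    """hull of what differs from the background (or is black) around pixel p"""
    x,y=int(p[0]-r),int(p[1]-r); im=c["image"][y:y+2*r,x:x+2*r]
    im=cv2.resize(im,None,fx=4,fy=4,interpolation=cv2.INTER_CUBIC)
    if dark: m=im.max(2)<60
    else: m=np.abs(im-np.median(im,(0,1))).max(2)>thr
    m=cv2.morphologyEx(m.astype(np.uint8)*255,cv2.MORPH_OPEN,np.ones((3,3)))
    n,l,st,_=cv2.connectedComponentsWithStats(m); 
    keep=np.isin(l,[i for i in range(1,n) if st[i,4]>60])
    pts=cv2.findNonZero(keep.astype(np.uint8)); h=cv2.convexHull(pts)
    M=cv2.moments(h); q=np.array([M["m10"],M["m01"]])/M["m00"]
    f=lambda v:(v+.5)/4-.5+[x,y]
    return f(q),f(h[:,0].astype(float)),keep
def yaw6(c,h,z):
    w=onz(c,h,z)[:,:2]; e=np.roll(w,-1,0)-w; L=np.hypot(*e.T)
    a=np.arctan2(e[:,1],e[:,0])-np.pi/2
    return np.degrees(np.angle(np.sum(L*np.exp(6j*a)))/6), abs(np.sum(L*np.exp(6j*a)))/L.sum()
F={58:((361,120),(130,155)),48:((311,100),(131,209)),38:((336,166),(192,151)),28:((204,240),(317,206))}
B={58:((295,214),(254,156)),48:((219,332),(369,153)),38:((276,144),(199,208)),28:((160,303),(380,202))}
E
python3 - <<'E'
from h import *
import pickle
s,t=shot("scene"),shot("top"); pickle.dump((s,t),open("c.pkl","wb"))
tiles=[]
for k in F:
    r=20 if k>40 else 17
    qs,hs,ms=blob(s,F[k][0],r); qt,ht,mt=blob(t,F[k][1],r)
    P,e=tri(s,qs,t,qt)
    print("F",k,P.round(4),e.round(1),onz(s,qs,.01)[0].round(4),onz(t,qt,.01)[0].round(4),yaw6(s,hs,.01),yaw6(t,ht,.01))
    for c,h,m,q in((s,hs,ms,F[k][0]),(t,ht,mt,F[k][1])):
        x,y=int(q[0]-r),int(q[1]-r); im=cv2.resize(c["image"][y:y+2*r,x:x+2*r],(180,180),interpolation=cv2.INTER_CUBIC).clip(0,255).astype(np.uint8)
        hh=((h-[x,y]+.5)*180/(2*r)).astype(np.int32); 
        cv2.polylines(im,[hh],True,(0,0,255),1); tiles.append(im)
    d=[blob(c,q,16 if k<50 else 19,True) for c,q in((s,B[k][0]),(t,B[k][1]))]
    P,e=tri(s,d[0][0],t,d[1][0]); w=onz(s,d[0][1],.012)[:,:2]
    A=cv2.contourArea(w.astype(np.float32)*1000)
    print("B",k,P.round(4),e.round(1),onz(t,d[1][0],.012)[0].round(4),"AF",np.sqrt(A/.866).round(1),yaw6(s,d[0][1],.012))
for n in((290,175),(223,178)),((212,287),(346,175)),((267,287),(319,142)),((234,182),(257,217)):
    print(tri(s,n[0],t,n[1]))
cv2.imwrite("pics/tiles.png",np.vstack([np.hstack(tiles[:4]),np.hstack(tiles[4:])]))
E
```

```text
F 58 [0.5992 0.3107 0.0013] 1.5 [0.6011 0.3036 0.01  ] [0.5961 0.3073 0.01  ] (np.float64(14.286001303114855), np.float64(0.5210115335552108)) (np.float64(16.270366694334964), np.float64(0.576137192021179))
B 58 [ 0.5866 -0.0009  0.0087] 0.4 [ 0.5859 -0.0007  0.012 ] AF 57.0 (np.float64(9.317397784178954), np.float64(0.8958679721376107))
F 48 [0.4633 0.3022 0.0044] 1.4 [0.4656 0.2979 0.01  ] [0.462  0.2999 0.01  ] (np.float64(10.266944674476026), np.float64(0.5967070245355137)) (np.float64(9.518454004332753), np.float64(0.6590980519376523))
B 48 [ 0.587  -0.2861  0.0086] 0.5 [ 0.5862 -0.2848  0.012 ] AF 47.7 (np.float64(11.664611976707015), np.float64(0.8580370833834908))
F 38 [0.6048 0.1555 0.0021] 1.6 [0.6065 0.1506 0.01  ] [0.6018 0.1537 0.01  ] (np.float64(-4.60468338157296), np.float64(0.46977365236989993)) (np.float64(-3.8564115778894483), np.float64(0.5368235166205821))
B 38 [0.4613 0.1358 0.0091] 0.3 [0.461  0.1355 0.012 ] AF 36.4 (np.float64(-2.033979162332369), np.float64(0.8191043155341476))
F 28 [ 0.4583 -0.1502 -0.0012] 1.1 [ 0.4616 -0.1541  0.01  ] [ 0.4573 -0.1477  0.01  ] (np.float64(-2.8294247030797863), np.float64(0.6146552310864659)) (np.float64(-4.855450157703905), np.float64(0.37496474126798035))
B 28 [ 0.4639 -0.3024  0.0091] 0.6 [ 0.4637 -0.3011  0.012 ] AF 27.5 (np.float64(1.9336229514504275), np.float64(0.7406843777251293))
(array([0.53153655, 0.07642681, 0.01074533]), np.float64(0.04999385150593482))
(array([ 0.53054539, -0.22457181,  0.01318009]), np.float64(0.3239842063690617))
(array([ 0.61833198, -0.16593435,  0.00365035]), np.float64(1.9059933785517695))
(array([ 0.43469932, -0.00345658,  0.00745223]), np.float64(1.641448574537035))
```

View pics/tiles.png

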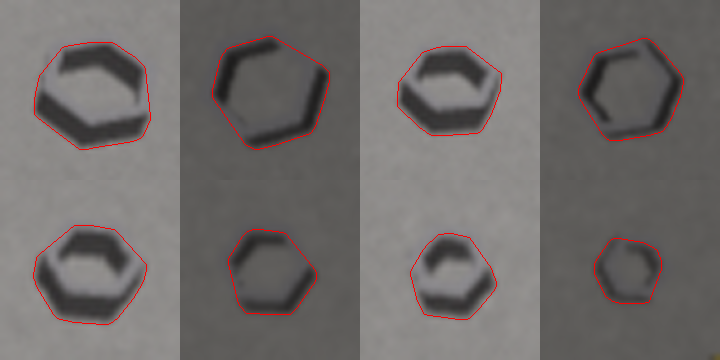

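The tiles show that hulls at threshold 12 miss the faint top faces, which are the same tone as the bench. I'll average more frames and boost the contrast.

Run:
```python
from h import *
import pickle
s,t=shot("scene",12),shot("top",12); pickle.dump((s,t),open("c.pkl","wb"))
tiles=[]
for k in F:
  for c,q in((s,F[k][0]),(t,F[k][1])):
    r=20; x,y=int(q[0]-r),int(q[1]-r); im=c["image"][y:y+2*r,x:x+2*r]
    im=im.mean(2); b=np.median(im); im=cv2.resize(((im-b)*5+128).clip(0,255).astype(np.uint8),(200,200),interpolation=cv2.INTER_CUBIC)
    for g in range(0,200,50): cv2.putText(im,str((x if 1 else 0)+g//5),(g,198),0,.3,255,1); cv2.putText(im,str(y+g//5),(0,g+8),0,.3,255,1)
    tiles.append(im)
cv2.imwrite("pics/tiles2.png",np.vstack([np.hstack(tiles[:4]),np.hstack(tiles[4:])]))
```

```text
(no output)
```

View pics/tiles2.png

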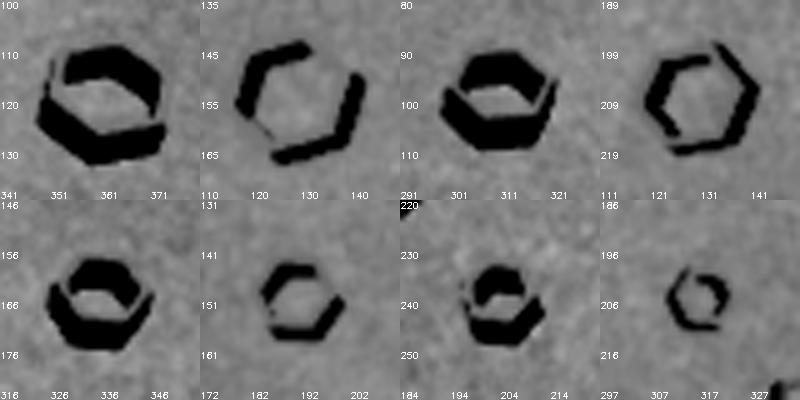

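Top faces equal the bench tone. Only the near outer walls (down to the bottom edge) and the far inner walls (up to the top inner rim) are dark. I'll fit these boundary points by ray casting, with the base height free.

```bash
cat >> h.py <<'E'
from scipy.optimize import least_squares
WALL={58:7,48:6,38:5.5,28:5}
def bpts(c,p,r):
    """dark-wall contour points (px) lying on their own convex hull"""
    x,y=int(p[0]-r),int(p[1]-r); g=c["image"][y:y+2*r,x:x+2*r].mean(2)
    g=cv2.resize(g,None,fx=8,fy=8,interpolation=cv2.INTER_CUBIC)
    m=((g-np.median(g))<-.25*(np.median(g)-np.percentile(g,2))*1.6).astype(np.uint8)
    n,l,st,ce=cv2.connectedComponentsWithStats(m)
    ok=[i for i in range(1,n) if st[i,4]>200 and np.hypot(*(ce[i]-8*r))<8*r*.75]
    m=np.isin(l,ok).astype(np.uint8)
    P=np.vstack(cv2.findContours(m,0,cv2.CHAIN_APPROX_NONE)[0]); h=cv2.convexHull(P)
    d=np.array([cv2.pointPolygonTest(h,tuple(map(float,q[0])),True) for q in P])
    return (P[d<5,0]+.5)/8-.5+[x,y]
def fit(views,pts,k,c0,th0,z0=None):
    a=k/2e3; b=a-WALL[k]/1e3
    def res(q):
        out=[]; z=q[3] if z0 is None else z0
        for c,p in zip(views,pts):
            v=c0-c["position"][:2]; v=v/np.hypot(*v)
            al=q[2]+np.arange(6)*np.pi/3; n=np.c_[np.cos(al),np.sin(al)]
            lo=(onz(c,p,z)[:,:2]-q[:2])@n.T; hi=(onz(c,p,z+.02)[:,:2]-q[:2])@n.T
            rl,rh=lo.max(1)-a,hi.max(1)-b
            u=(onz(c,p,z+.01)[:,:2]-c0)@v
            out.append(np.where(u<0,rl,rh)*1e3*np.clip(np.abs(u)/.008,0,1))
        return np.concatenate(out)
    best=min((least_squares(res,[*c0,t,0.],loss="soft_l1",f_scale=.7,x_scale=[.01,.01,.1,.01]) for t in np.radians(np.arange(-30,30,15))),key=lambda r:r.cost)
    return best.x,np.sqrt(np.mean(best.fun**2))
E
cat > m.py <<'E'
from h import *
import pickle
s,t=pickle.load(open("c.pkl","rb"))
G={58:(.598,.305),48:(.464,.299),38:(.604,.153),28:(.459,-.151)}
for k in F:
    r=18 if k>30 else 14
    ps,pt=bpts(s,F[k][0],r),bpts(t,F[k][1],r); c0=np.array(G[k])
    for nm,vv,pp,z in(("both",(s,t),(ps,pt),None),("s",(s,),(ps,),0.),("t",(t,),(pt,),0.)):
        x,e=fit(vv,pp,k,c0,0,z); print(k,nm,x[:2].round(4),np.degrees(x[2]).round(1)%60,"z",x[3].round(4),"rms mm",e.round(2))
E
python3 m.py
```

```text
58 both [0.5999 0.3112] 15.6 z -0.003 rms mm 0.41
58 s [0.6001 0.3084] 15.8 z 0.0 rms mm 0.54
58 t [0.5992 0.3103] 15.700000000000003 z 0.0 rms mm 0.31
48 both [0.4635 0.3029] 8.299999999999997 z -0.002 rms mm 1.48
48 s [0.464  0.3008] 7.200000000000003 z 0.0 rms mm 1.71
48 t [0.4632 0.3027] 9.0 z 0.0 rms mm 0.64
38 both [0.6052 0.155 ] 55.1 z -0.0021 rms mm 0.99
38 s [0.6054 0.1534] 54.4 z 0.0 rms mm 0.89
38 t [0.6046 0.1551] 56.2 z 0.0 rms mm 0.61
28 both [ 0.4585 -0.1508] 55.0 z -0.0029 rms mm 0.75
28 s [ 0.4594 -0.1518] 55.8 z 0.0 rms mm 0.33
28 t [ 0.4584 -0.1499] 54.5 z 0.0 rms mm 0.94
```

```bash
cat > g.py <<'E'
import sys,numpy as np
from scipy.spatial.transform import Rotation as R
from station import robot
s=robot.state(); Q=R.from_rotvec(s["tool_rot"]); M=Q.as_matrix(); yaw=np.degrees(np.arctan2(M[1,1],M[0,1]))
print("t",round(s["clock"],2),"tcp",s["tcp_pos"].round(4),"yaw_y",yaw.round(1),"tilt",np.degrees(np.arccos(-M[2,2])).round(2),"j",s["joints"].round(2),"gap",round(s["finger_gap"],3),"gf",s["grasp_force"],s["ft_force"].round(1))
pos=s["tcp_pos"]
a=list(map(float,sys.argv[1:]))
for i in range(0,len(a),4):   # waypoints x y z yaw(deg of tool y); turn is about tool z, then shift along the turned axes
    *p,w=a[i:i+4]; p=np.array(p); tr=-np.radians(w-yaw); N=M@R.from_rotvec([0,0,tr]).as_matrix()
    print("turn z",tr.round(3),"shift after turn",((p-pos)@N*1e3).round(1)); M=N;yaw=w;pos=p
E
python3 g.py .459 -.151 .1 -65 .459 -.151 .004 -65 .459 -.151 .1 -65 .464 -.302 .1 -65 .464 -.302 .017 -65
```

```text
t 1.7 tcp [ 0.28   -0.6142  0.2065] yaw_y -65.5 tilt 0.0 j [-1.18  0.26  1.6  -0.    1.27 -0.04] gap 1.0 gf 0.0 [ 0.1 -0.3  1.4]
turn z -0.009 shift after turn [ 358.  -344.1  106.5]
turn z -0.0 shift after turn [ 0.  0. 96.]
turn z -0.0 shift after turn [ -0.  -0. -96.]
turn z -0.0 shift after turn [-59.3 139.   -0. ]
turn z -0.0 shift after turn [ 0.  0. 83.]
```

Request:
apply_moves(plan=[0, 0, -0.009, 0, 0, 0, 0.53, 0, 0, 0, 36, -34, 10, 0.53, 0, 0, 0, 36, -35, 10, 0.53, 0, 0, 0, 36, -34, 11, 0.53, 0, 0, 0, 36, -35, 11, 0.53], grip_force=40)

```text
clock: 2.33
tcp_pos: [0.3526, -0.4269, 0.1644]
tool_rot: [3.067, 0.68, 0.001]
ft_force: [1.2, 0.2, -0.2]
finger_gap: 0.532
grasp_force: 0.0
```

Request:
apply_moves(plan=[0, 0, 0, 36, -34, 10, 0.53, 0, 0, 0, 36, -35, 11, 0.53, 0, 0, 0, 36, -34, 11, 0.53, 0, 0, 0, 36, -35, 11, 0.53, 0, 0, 0, 36, -34, 11, 0.53])

```text
clock: 2.95
tcp_pos: [0.4431, -0.1948, 0.1106]
tool_rot: [3.066, 0.681, 0.001]
ft_force: [1.0, -0.2, -0.1]
finger_gap: 0.534
grasp_force: 0.0
```

```bash
python3 g.py .459 -.151 .1 -65
```

```text
t 2.95 tcp [ 0.4431 -0.1948  0.1106] yaw_y -65.0 tilt 0.06 j [-0.47 -0.02  2.1   0.    1.05  0.67] gap 0.534 gf 0.0 [ 1.  -0.2 -0.1]
turn z 0.001 shift after turn [ 33.  -33.   10.5]
```

Request:
apply_moves(plan=[0, 0, 0, 33, -33, 10, 0.53, 0, 0, 0, 0, 0, 30, 0.53, 0, 0, 0, 0, 0, 0, 0.53])

```text
clock: 3.32
tcp_pos: [0.4563, -0.1508, 0.0685]
tool_rot: [-3.064, -0.683, 0.007]
ft_force: [-0.5, 0.0, -0.9]
finger_gap: 0.53
grasp_force: 0.0
```

```bash
python3 g.py .459 -.151 .004 -65; python3 -c "
from h import *
c=robot.camera('scene');cv2.imwrite('pics/a1.png',cv2.resize(c['image'][160:300,120:300],None,fx=4,fy=4))"
```

```text
t 3.33 tcp [ 0.4563 -0.1508  0.0685] yaw_y -64.9 tilt 0.29 j [-0.37  0.03  2.14 -0.    0.97  0.76] gap 0.53 gf 0.0 [-0.5  0.  -0.9]
turn z 0.002 shift after turn [ 2.6  1.5 64.5]
```

View pics/a1.png

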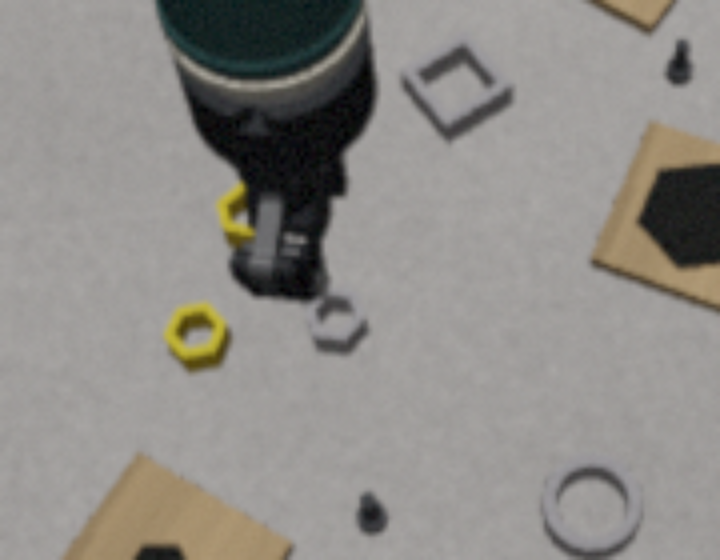

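The crop shows the gripper above and behind the small gray frame (≈(204,240) in the full picture), as perspective would give at z = 68 mm. Descend.

Request:
apply_moves(plan=[0, 0, 0, 2.6, 1.5, 22, 0.53, 0, 0, 0, 0, 0, 22, 0.53, 0, 0, 0, 0, 0, 20, 0.53, 0, 0, 0, 0, 0, 0, 0.53])

```text
clock: 3.88
tcp_pos: [0.4607, -0.1531, 0.0063]
tool_rot: [-3.067, -0.678, 0.002]
ft_force: [0.1, 0.0, 0.0]
finger_gap: 0.528
grasp_force: 0.0
```

```bash
python3 g.py .459 -.151 .004 -65
```

```text
t 3.88 tcp [ 0.4607 -0.1531  0.0063] yaw_y -65.1 tilt 0.1 j [-0.37  0.13  2.18 -0.    0.84  0.76] gap 0.528 gf 0.0 [0.1 0.  0. ]
turn z -0.001 shift after turn [-0.6 -2.6  2.3]
```

Request:
apply_moves(plan=[0, 0, 0, 0, -1, 2, 0.53, 0, 0, 0, 0, 0, 0, 0.1, 0, 0, 0, 0, 0, 0, 0.1, 0, 0, 0, 0, 0, 0, 0.1, 0, 0, 0, 0, 0, 0, 0.1])

```text
clock: 4.5
tcp_pos: [0.4611, -0.1517, 0.0046]
tool_rot: [3.067, 0.681, 0.0]
ft_force: [-0.8, -0.6, -0.5]
finger_gap: 0.098
grasp_force: 0.0
```

```bash
python3 g.py .464 -.302 .1 -65
```

```text
t 4.5 tcp [ 0.4611 -0.1517  0.0046] yaw_y -65.0 tilt 0.01 j [-0.37  0.13  2.18  0.    0.83  0.76] gap 0.098 gf 0.0 [-0.8 -0.6 -0.5]
turn z 0.001 shift after turn [-60.9 137.5 -95.3]
```

Missed: the fingers closed on nothing. Look.

```bash
python3 -c "
from h import *
c=robot.camera('scene');t=robot.camera('top')
a=cv2.resize(c['image'][170:290,140:260],(400,400));b=cv2.resize(t['image'][150:250,270:370],(400,400))
cv2.imwrite('pics/a2.png',np.hstack([a,cv2.convertScaleAbs(b,alpha=1.5)]))"
```

```text
(no output)
```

View pics/a2.png

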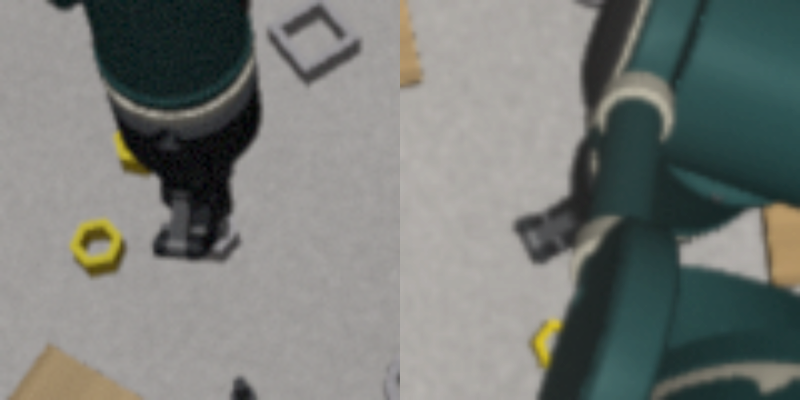

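```bash
cat >> h.py <<'E'
def proj(c,P):
    q=R.from_rotvec(c["rotation"]).inv().apply(np.atleast_2d(P)-c["position"])
    return np.c_[c["cx"]-c["fx"]*q[:,0]/q[:,2],c["cy"]+c["fy"]*q[:,1]/q[:,2]]
E
python3 -c "
from h import *
c=robot.camera('scene'); st=robot.state(); p=st['tcp_pos']
m=R.from_rotvec(st['tool_rot']).as_matrix()
print(proj(c,[p,p+.03*m[:,0],p+.03*m[:,1],p-.05*m[:,2]]), onz(c,[(194,245),(206,245)],.005))
im=cv2.resize(c['image'][190:280,140:260],None,fx=6,fy=6,interpolation=cv2.INTER_CUBIC)
im=cv2.convertScaleAbs(im,alpha=1.3)
u=((proj(c,p)[0]-[140,190])*6).astype(int); cv2.drawMarker(im,tuple(map(int,u)),(0,0,255),0,12,1)
cv2.imwrite('pics/a3.png',im)"
```

```text
[[204.62994592 241.04937017]
 [219.21294562 242.69365371]
 [201.98387003 254.75674555]
 [202.30345676 230.37566711]] [[ 0.4479424  -0.17030896  0.005     ]
 [ 0.46850755 -0.15747036  0.005     ]]
```

View pics/a3.png

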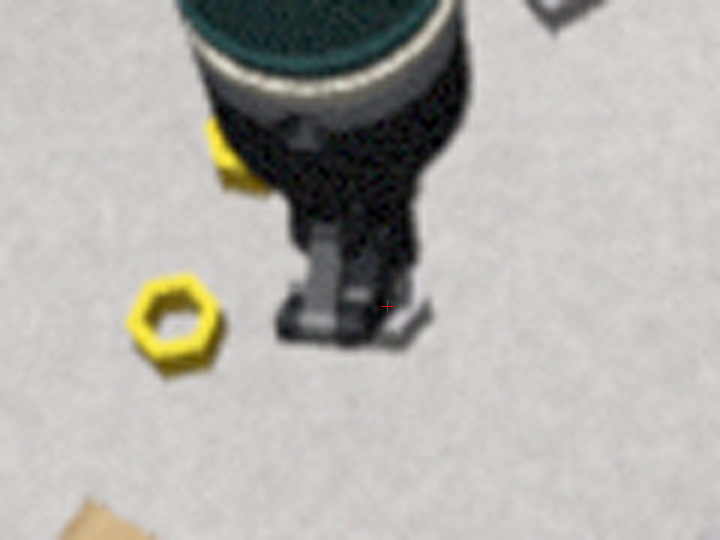

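The projected TCP lands on the frame's pixel (205,241), yet the fingers appear about 10 px to its left. I'll lift, open, and look with the tool axes drawn.

Request:
apply_moves(plan=[0, 0, 0, 0, 0, -20, 0.1, 0, 0, 0, 0, 0, -40, 0.5, 0, 0, 0, 0, 0, -40, 1.0, 0, 0, 0, 0, 0, 0, 1.0, 0, 0, 0, 0, 0, 0, 1.0])

```text
clock: 5.28
tcp_pos: [0.4606, -0.1515, 0.104]
tool_rot: [-3.067, -0.681, 0.001]
ft_force: [-0.2, 0.6, -0.7]
finger_gap: 0.934
grasp_force: 0.0
```

```bash
python3 -c "
from h import *
c=robot.camera('scene'); t=robot.camera('top'); st=robot.state(); p=st['tcp_pos']; print(p,st['joints'],st['finger_gap'])
print('base',onz(c,[(88,108)],.02),proj(c,[0,0,0]),proj(t,[0,0,0]))
m=R.from_rotvec(st['tool_rot']).as_matrix(); ims=[]
for k in(c,t):
  f=4; o=proj(k,p)[0]-[50,62]; o=o.astype(int)
  im=cv2.resize(k['image'][o[1]:o[1]+100,o[0]:o[0]+100],None,fx=f,fy=f,interpolation=cv2.INTER_CUBIC); im=cv2.convertScaleAbs(im,alpha=1.6)
  q=((proj(k,[p,p+.04*m[:,0],p+.04*m[:,1],p-.019*m[:,2]])-o)*f).astype(int)
  for a,col in((1,(0,0,255)),(2,(0,255,0)),(3,(255,0,0))): cv2.line(im,tuple(map(int,q[0])),tuple(map(int,q[a])),col,1)
  ims.append(im)
cv2.imwrite('pics/a4.png',np.hstack(ims))"
```

```text
[ 0.45960552 -0.15114614  0.10284834] [-3.69231511e-01 -5.62146030e-03  2.10847818e+00  3.56245922e-05
  1.04185891e+00  7.64754270e-01] 0.9981577270741705
base [[ 0.02621985 -0.0196475   0.02      ]] [[ 88.23328034 104.12442985]] [[260.8820674  411.89987346]]
```

View pics/a4.png

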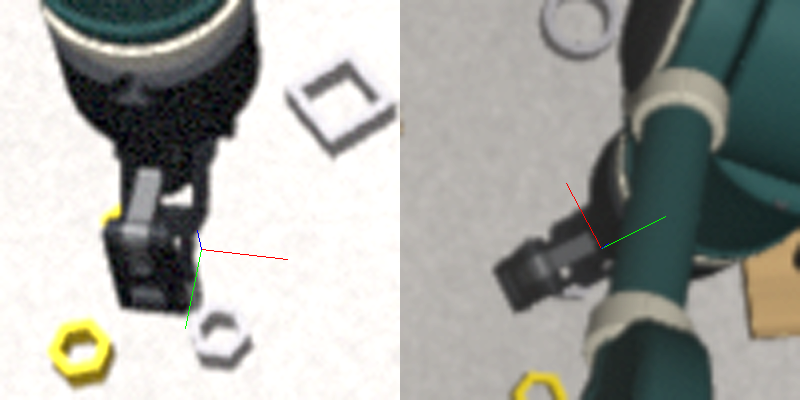

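The finger line seems turned and shifted relative to the drawn axes. I'll measure the true tool centre by imaging the shut and open fingers at two wrist yaws.

```bash
cat > cap.py <<'E'
from h import *
import pickle,sys
c,t=shot("scene",3),shot("top",3); st=robot.state(); pickle.dump((c,t,st),open(sys.argv[1]+".pkl","wb")); print(st["tcp_pos"],st["tool_rot"],st["finger_gap"],st["joints"])
E
python3 cap.py A1
```

```text
[ 0.46054043 -0.15150108  0.10377389] [-3.06619460e+00 -6.80592176e-01  1.78027488e-03] 0.9971068767286277 [-3.69205038e-01 -6.01250797e-03  2.10696525e+00  1.56538885e-05
  1.04201104e+00  7.64733086e-01]
```

Request:
apply_moves(plan=[0, 0, 0, 0, 0, 0, 0, 0, 0, 0, 0, 0, 0, 0, 0, 0, 0, 0, 0, 0, 0, 0, 0, 0, 0, 0, 0, 0, 0, 0, 0, 0, 0, 0, 0])

```text
clock: 6.3
tcp_pos: [0.461, -0.1517, 0.1045]
tool_rot: [3.067, 0.681, 0.0]
ft_force: [-0.2, -1.5, 0.3]
finger_gap: -0.0
grasp_force: 0.0
```

```bash
python3 cap.py A0
```

```text
[ 0.46101829 -0.1517232   0.1045313 ] [3.06688587e+00 6.80671412e-01 1.31905242e-04] 0.0016435449812713596 [-3.69250954e-01 -6.94277998e-03  2.10633639e+00 -2.30744901e-05
  1.04208487e+00  7.64752831e-01]
```

Request:
apply_moves(plan=[0, 0, -0.18, 0, 0, 0, 0, 0, 0, -0.18, 0, 0, 0, 0, 0, 0, -0.18, 0, 0, 0, 0, 0, 0, -0.18, 0, 0, 0, 0, 0, 0, -0.18, 0, 0, 0, 0])

```text
clock: 7.22
tcp_pos: [0.461, -0.1517, 0.1045]
tool_rot: [-2.46, -1.954, -0.0]
ft_force: [0.3, -0.7, -0.2]
finger_gap: 0.0
grasp_force: 0.0
```

Request:
apply_moves(plan=[0, 0, -0.18, 0, 0, 0, 0, 0, 0, -0.18, 0, 0, 0, 0, 0, 0, -0.18, 0, 0, 0, 0, 0, 0, -0.13, 0, 0, 0, 0, 0, 0, 0, 0, 0, 0, 0])

```text
clock: 7.85
tcp_pos: [0.461, -0.1517, 0.1045]
tool_rot: [-1.69, -2.648, -0.0]
ft_force: [-0.7, 0.1, -0.5]
finger_gap: -0.002
grasp_force: 0.0
```

```bash
python3 cap.py B0
python3 - <<'E'
from h import *
import pickle
rows=[]
for n in("A1","A0","B0"):
    c,t,st=pickle.load(open(n+".pkl","rb")); p=st["tcp_pos"]; m=R.from_rotvec(st["tool_rot"]).as_matrix(); ims=[]
    for k in(c,t):
        f=4.4; o=(proj(k,p)[0]-[34,38]).astype(int); o[0]-=12*(k is t)
        im=cv2.resize(k["image"][o[1]:o[1]+68,o[0]:o[0]+60],None,fx=f,fy=f,interpolation=cv2.INTER_CUBIC); im=cv2.convertScaleAbs(im,alpha=2)
        q=((proj(k,[p,p+.03*m[:,0],p+.03*m[:,1]])-o)*f).astype(int)
        for a,col in((1,(0,0,255)),(2,(0,255,0))): cv2.line(im,tuple(map(int,q[0])),tuple(map(int,q[a])),col,1)
        print(n,o); ims.append(im)
    rows.append(np.vstack(ims))
cv2.imwrite("pics/a5.png",np.hstack(rows)); print(np.hstack(rows).shape)
E
```

```text
[ 0.46098274 -0.15168836  0.10448603] [1.68960440e+00 2.64853411e+00 5.45136371e-05] -0.0007390223163014423 [-3.69249224e-01 -6.91416471e-03  2.10640072e+00  3.54592470e-05
  1.04208234e+00 -8.04363386e-01]
A1 [165 180]
A1 [279 160]
A0 [165 180]
A0 [279 160]
B0 [165 180]
B0 [279 160]
(598, 792, 3)
```

View pics/a5.png

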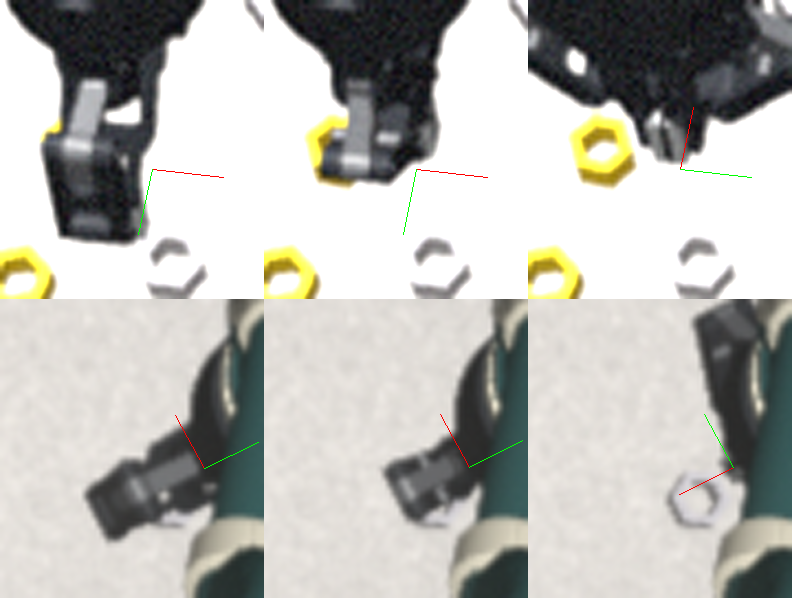

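Run:
```python
from h import *
import pickle
ims=[]
for n in("A1","A0","B0"):
    c,t,st=pickle.load(open(n+".pkl","rb")); p=st["tcp_pos"]; m=R.from_rotvec(st["tool_rot"]).as_matrix()
    f=6; o=(proj(c,p)[0]-[28,55]).astype(int)
    im=cv2.resize(c["image"][o[1]:o[1]+80,o[0]-3:o[0]+41],None,fx=f,fy=f,interpolation=cv2.INTER_CUBIC)
    im=((im.clip(0,255)/255)**.5*255).astype(np.uint8); o=o-[3,0]
    h=[-.0,.05,.1]
    for z in h:
        q=((proj(c,[p-z*m[:,2],p-z*m[:,2]+.03*m[:,0],p-z*m[:,2]+.03*m[:,1]])-o+.5)*f).astype(int)
        for a,col in((1,(0,0,255)),(2,(0,255,0))): cv2.line(im,tuple(map(int,q[0])),tuple(map(int,q[a])),col,1)
    ims.append(im)
cv2.imwrite("pics/a6.png",np.hstack(ims)); print(np.hstack(ims).shape)
```

```text
(480, 792, 3)
```

View pics/a6.png

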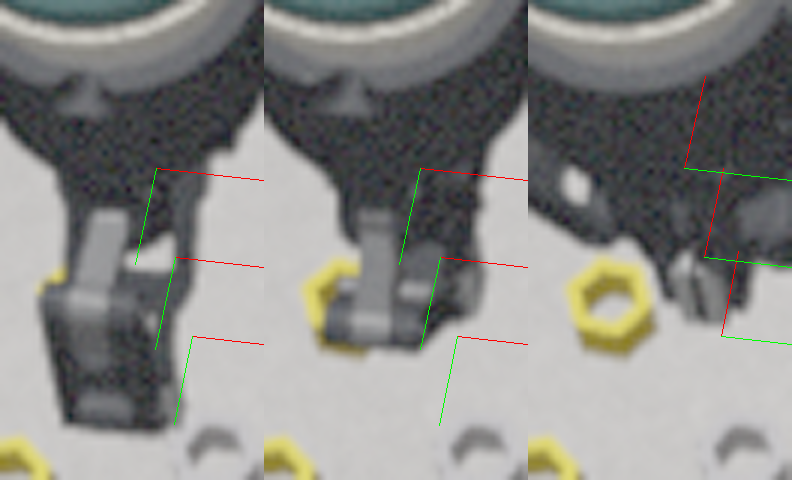

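Run:
```python
from h import *
import pickle
s,t,_=pickle.load(open("B0.pkl","rb")); r=13
ps,pt=bpts(s,(205,241),r),bpts(t,(317,206),r); c0=np.array((.459,-.151))
for vv,pp,z in(((s,t),(ps,pt),None),((s,),(ps,),0.),((t,),(pt,),0.)):
    x,e=fit(vv,pp,28,c0,0,z); print(x[:2].round(4),np.degrees(x[2]).round(1)%60,x[3].round(4),e.round(2))
# dark silhouettes of the gripper, scene view
for n in("A0","B0"):
    c,t,st=pickle.load(open(n+".pkl","rb")); p=st["tcp_pos"]; u=proj(c,p)[0]; print(n,u.round(1))
    g=c["image"].max(2)[198:250,165:225]
    for y in range(0,52,2): print(198+y,"".join("#" if v<75 else "+" if v<110 else "." for v in g[y]))
```

```text
[ 0.4585 -0.1512] 57.0 -0.0023 0.72
[ 0.4594 -0.1518] 55.9 0.0 0.36
[ 0.4574 -0.1513] 55.7 0.0 1.21
A0 [199.7 218.6]
198 ...............########################.....................
200 ...............+######################+.....................
202 ................######################+.....................
204 ..................+++++################.....................
206 ...................+#++################+....................
208 ...................+++##################....................
210 ..............+++++#+#+###+++##########+....................
212 ............++#####++++################+....................
214 .............+#####++++###############+.....................
216 .............####+.....+############+.......................
218 ...........+#########++#########+...........................
220 ............+#################..............................
222 ............................................................
224 ............................................................
226 ............................................................
228 ....
[... 1713 characters left out ...]
..................................................
230 ............................................................
232 ............................................................
234 .....................................+++....................
236 ...................................+######+.................
238 ..................................+#+.......................
240 +++++++.....................................................
242 #+..........................................+#+.............
244 ...........++.....................+.......+##+..............
246 ..........++......................+########+................
248 .........++.................................................
```

Run:
```python
from h import *
import pickle
c,t,st=pickle.load(open("B0.pkl","rb")); p=st["tcp_pos"]
print("tcp px",proj(c,p),proj(t,p))
for q in((326.7,200.7),(326,199),(324,199)): print(tri(c,(197.5,216),t,q))
for n in("A0","B0"):
    c,t,st=pickle.load(open(n+".pkl","rb")); g=t["image"].mean(2)[165:215,295:345]; print(n)
    for y in range(0,50,2): print(165+y,"".join("#" if v<45 else "+" if v<60 else "." for v in g[y]))
```

```text
tcp px [[199.71741403 218.55870441]] [[325.66332201 198.37049051]]
(array([ 0.45576964, -0.15195098,  0.10949617]), np.float64(1.7099261759402193))
(array([ 0.4578959 , -0.15148679,  0.11145866]), np.float64(1.8921196488868166))
(array([ 0.45748194, -0.14904543,  0.10755906]), np.float64(4.891244657655056))
A0
165 .....................................+....+#######
167 ....................................+#+..+########
169 ...................................+##+.+#########
171 .................................+#++##+##########
173 ...............................+###.+#############
175 ..............................+###+.+#############
177 .............................+####+.+#############
179 ............................+#####+.+#############
181 ............................+#####+..#############
183 ............................#######...############
185 ............................#######+.+############
187 ............................######################
189 ............................######################
191 ..........................+#######################
193 ..............
[... 1264 characters left out ...]
..................+#####################
191 .............................#####################
193 ............................+#####################
195 .............................+####################
197 ............................+#####################
199 .............................+#+##################
201 .................................#################
203 ..................................################
205 .................................+################
207 .................................#################
209 .................................##++...++++######
211 ................................................+#
213 ..................................................
```

Two-view edges in B0 suggest the fingertips are about 20 mm higher than the reported TCP, so the pads may have closed above the frame. I'll test with yaw −5° and a descent under force watch.

Request:
apply_moves(plan=[0, 0, 0.175, 0, 0, 0, 0.55, 0, 0, 0.175, 0, 0, 0, 0.55, 0, 0, 0.175, 0, 0, 30, 0.55, 0, 0, 0, 0, 0, 30, 0.55, 0, 0, 0, 0, 0, 30, 0.55])

```text
clock: 8.78
tcp_pos: [0.4612, -0.1518, 0.0139]
tool_rot: [2.318, 2.119, 0.001]
ft_force: [-0.1, -0.2, -0.4]
finger_gap: 0.552
grasp_force: 0.0
```

Request:
apply_moves(plan=[0, 0, 0, 0, 0, 8, 0.55, 0, 0, 0, 0, 0, 0, 0.55, 0, 0, 0, 0, 0, 0, 0.55])

```text
clock: 9.15
tcp_pos: [0.4622, -0.1522, 0.0078]
tool_rot: [2.317, 2.119, 0.002]
ft_force: [0.2, -0.2, 0.1]
finger_gap: 0.55
grasp_force: 0.0
```

```bash
python3 g.py .459 -.151 .004 -5; python3 cap.py C
python3 - <<'E'
from h import *
import pickle
c,t,st=pickle.load(open("C.pkl","rb")); p=st["tcp_pos"]; m=R.from_rotvec(st["tool_rot"]).as_matrix()
print(proj(c,[p,p+.03*m[:,0],p+.03*m[:,1],p-.03*m[:,2]]).round(1))
g=c["image"].max(2)[200:262,175:245]
for y in range(0,62,2): print(200+y,"".join("#" if v<60 else "+" if v<110 else "o" if v>150 else "." for v in g[y]))
E
```

```text
t 9.15 tcp [ 0.4622 -0.1522  0.0078] yaw_y -5.1 tilt 0.13 j [-0.37  0.13  2.18 -0.    0.84 -0.28] gap 0.55 gf 0.0 [ 0.2 -0.2  0.1]
turn z -0.002 shift after turn [ 0.9 -3.3  3.8]
[ 0.46146373 -0.15189111  0.00711265] [2.31735700e+00 2.11960791e+00 8.70383714e-04] 0.5480678165984295 [-3.69273603e-01  1.27346364e-01  2.17682057e+00  2.80332530e-05
  8.36220759e-01 -2.80214231e-01]
[[204.6 240.7]
 [214.1 230. ]
 [216.1 249. ]
 [203.3 234.4]]
200 +.oo.+####################++....++#########+oooooooooooooooooooooooooo
202 #+++..o...+++++++++++....oo.+++++##########+oooooooooooooooooooooooooo
204 #####+++++..ooooooo...+++++++++############+oooooooooooooooooooooooooo
206 ##########++++++++++++++++#################+oooooooooooooooooooooooooo
208 ##########################################+.oooooooooooooooooooooooooo
210 ##########################################+ooooooooooooooooooooooooooo
212 +########################################+.ooooooooooooooooooooooooooo
214 o.########################################.ooooooooooooooooooooooooooo
216 ooo..+#####################################.ooooooooo
[... 967 characters left out ...]
##+.ooooooooooooooooooooo
244 .++.oooooooooooooooooo..+.......++#+######++#+.ooooooooooooooooooooooo
246 ++.oooooooooooooooooooo.++++++++++..+++.+.oooooooooooooooooooooooooooo
248 +.oooooooooooooooooooooo......++..oooooooooooooooooooooooooooooooooooo
250 +.oooooooooooooooooooooooooooooooooooooooooooooooooooooooooooooooooooo
252 oooooooooooooooooooooooooooooooooooooooooooooooooooooooooooooooooooooo
254 oooooooooooooooooooooooooooooooooooooooooooooooooooooooooooooooooooooo
256 oooooooooooooooooooooooooooooooooooooooooooooooooooooooooooooooooooooo
258 oooooooooooooooooooooooooooooooooooooooooooooooooooooooooooooooooooooo
260 oooooooooooooooooooooooooooooooooooooooooooooooooooooooooooooooooooooo
```

Here the finger bottoms (≈(214,245) and (192,231)) sit some 7 px above where tips at z = 7 mm would project. The tips really are about 25 mm higher. I'll lower in small steps and watch the force.

Request:
apply_moves(plan=[0, 0, 0, 0, 0, 3, 0.55, 0, 0, 0, 0, 0, 2, 0.55, 0, 0, 0, 0, 0, 0, 0.55])

```text
clock: 9.82
tcp_pos: [0.4606, -0.1516, 0.0011]
tool_rot: [-2.318, -2.12, 0.001]
ft_force: [-0.3, 0.1, 0.9]
finger_gap: 0.549
grasp_force: 0.0
```

Request:
apply_moves(plan=[0, 0, 0, 0, 0, 2, 0.55, 0, 0, 0, 0, 0, 1, 0.55, 0, 0, 0, 0, 0, 0, 0.55])

```text
clock: 10.2
tcp_pos: [0.4609, -0.1516, -0.0017]
tool_rot: [-2.318, -2.12, 0.0]
ft_force: [0.4, 0.0, -1.4]
finger_gap: 0.551
grasp_force: 0.0
```

```bash
python3 g.py
```

```text
t 10.2 tcp [ 0.4609 -0.1516 -0.0017] yaw_y -5.1 tilt 0.02 j [-0.37  0.14  2.18  0.    0.82 -0.28] gap 0.551 gf 0.0 [ 0.4  0.  -1.4]
```

Request:
apply_moves(plan=[0, 0, 0, 0, 0, 3, 0.55, 0, 0, 0, 0, 0, 0, 0.55])

```text
clock: 10.45
tcp_pos: [0.4607, -0.1516, -0.0048]
tool_rot: [-2.318, -2.12, 0.0]
ft_force: [0.7, -0.2, 0.0]
finger_gap: 0.549
grasp_force: 0.0
```

Request:
apply_moves(plan=[0, 0, 0, 0, 0, 3, 0.55, 0, 0, 0, 0, 0, 0, 0.55])

```text
clock: 10.7
tcp_pos: [0.4607, -0.1516, -0.0078]
tool_rot: [-2.318, -2.12, 0.0]
ft_force: [0.4, -0.1, 0.7]
finger_gap: 0.555
grasp_force: 0.0
```

Request:
apply_moves(plan=[0, 0, 0, 0, 0, 2, 0.55, 0, 0, 0, 0, 0, 0, 0.55])

```text
clock: 10.95
tcp_pos: [0.4608, -0.1516, -0.0097]
tool_rot: [-2.318, -2.12, 0.0]
ft_force: [0.6, -0.2, -0.0]
finger_gap: 0.548
grasp_force: 0.0
```

Request:
apply_moves(plan=[0, 0, 0, 0, 0, 2, 0.55, 0, 0, 0, 0, 0, 0, 0.55])

```text
clock: 11.2
tcp_pos: [0.4608, -0.1516, -0.0117]
tool_rot: [-2.318, -2.12, 0.0]
ft_force: [0.4, 0.5, 0.4]
finger_gap: 0.55
grasp_force: 0.0
```

Request:
apply_moves(plan=[0, 0, 0, 0, 0, 2, 0.55, 0, 0, 0, 0, 0, 0, 0.55])

```text
clock: 11.45
tcp_pos: [0.4608, -0.1516, -0.0137]
tool_rot: [-2.318, -2.12, 0.0]
ft_force: [0.4, 0.4, 0.2]
finger_gap: 0.55
grasp_force: 0.0
```

```bash
cat > asc.py <<'E'
from h import *
import sys
x0,x1,y0,y1=map(int,sys.argv[2:6]); c=shot(sys.argv[1],3); st=robot.state(); p=st["tcp_pos"]; m=R.from_rotvec(st["tool_rot"]).as_matrix()
print(st["clock"],p.round(4),st["finger_gap"],proj(c,[p,p+.03*m[:,0],p+.03*m[:,1],p-.03*m[:,2]]).round(1).tolist())
g=c["image"].max(2)[y0:y1,x0:x1]
for y in range(0,y1-y0,2): print(y0+y,"".join("#" if v<60 else "+" if v<110 else "o" if v>150 else "." for v in g[y]))
E
python3 asc.py scene 180 235 222 260
```

```text
11.6 [ 0.461  -0.1517 -0.0135] 0.5530524167060409 [[205.4, 244.7], [214.7, 234.1], [216.6, 252.8], [204.1, 238.6]]
222 ..+####################################.ooooooooooooooo
224 ooo.+##################################+.oooooooooooooo
226 ooooo.+############################+++++ooooooooooooooo
228 ooooooo.+.+########################++++++..ooooo.oooooo
230 oooooooo.#########++################+++++++++++##++.ooo
232 oooooooo.+######+.oo.##################+++++++++####.oo
234 ooooooooo.+###+.oooo.+###################++++++++##+.oo
236 ooooooooooo...oo.o..++################+++##+++++##+.ooo
238 oooooooooooooooooo.+++...+###########++##########+.oooo
240 oooooooooooooooo......ooooo.+###################.oooooo
242 ooooooooooooooooo.oooooooooo.#################+.ooooooo
244 ooooooooooooooooo.++.......+################+.ooooooooo
246 oooooooooooooooooo.+++++++++++############+.ooooooooooo
248 ooooooooooooooooooo......++...+######++##+.oooooooooooo
250 oooooooooooooooooooooooooooooo..++...ooo.oooooooooooooo
252 ooooooooooooooooooooooooooooooooooooooooooooooooooooooo
254 ooooooooooooooooooooooooooooooooooooooooooooooooooooooo
256 ooooooooooooooooooooooooooooooooooooooooooooooooooooooo
258 ooooooooooooooooooooooooooooooooooooooooooooooooooooooo
```

Request:
apply_moves(plan=[0, 0, 0, 0, 0, 2, 0.55, 0, 0, 0, 0, 0, 2, 0.55, 0, 0, 0, 0, 0, 0, 0.55])

```text
clock: 11.98
tcp_pos: [0.4607, -0.1516, -0.0178]
tool_rot: [-2.318, -2.12, 0.0]
ft_force: [-0.2, 0.0, -1.0]
finger_gap: 0.552
grasp_force: 0.0
```

Request:
apply_moves(plan=[0, 0, 0, 0, 0, 0, 0.2, 0, 0, 0, 0, 0, 0, 0.2, 0, 0, 0, 0, 0, 0, 0.2, 0, 0, 0, 0, 0, 0, 0.2], grip_force=30)

```text
clock: 12.48
tcp_pos: [0.4611, -0.1518, -0.0174]
tool_rot: [2.318, 2.12, 0.0]
ft_force: [0.5, 0.6, -0.0]
finger_gap: 0.318
grasp_force: 30.6
```

Gripped: gap 0.318 × 85 ≈ 27 mm and 30 N. The effective grasp height is TCP z ≈ −17 mm. Lift and carry.

Request:
apply_moves(plan=[0, 0, 0, 0, 0, -20, 0.2, 0, 0, 0, 0, 0, -40, 0.2, 0, 0, 0, 0, 0, -20, 0.2, 0, 0, 0, 0, 0, 0, 0.2])

```text
clock: 12.98
tcp_pos: [0.4626, -0.1523, 0.0642]
tool_rot: [2.315, 2.118, 0.003]
ft_force: [0.0, 0.0, -0.1]
finger_gap: 0.317
grasp_force: 30.5
```

```bash
python3 g.py .465 -.302 .063 -5 .465 -.302 -.004 -5
```

```text
t 12.97 tcp [ 0.4626 -0.1523  0.0642] yaw_y -5.1 tilt 0.24 j [-0.37  0.04  2.14  0.    0.95 -0.28] gap 0.317 gf 30.531545440155696 [ 0.   0.  -0.1]
turn z -0.002 shift after turn [-148.9   15.4    1.5]
turn z -0.0 shift after turn [ 0.1 -0.3 67. ]
```

Request:
apply_moves(plan=[0, 0, 0, -50, 5, 0, 0.2, 0, 0, 0, -50, 6, 0, 0.2, 0, 0, 0, -49, 6, 0, 0.2, 0, 0, 0, 0, 0, 25, 0.2, 0, 0, 0, 0, 0, 25, 0.2])

```text
clock: 13.6
tcp_pos: [0.4637, -0.302, 0.0103]
tool_rot: [-2.319, -2.117, 0.0]
ft_force: [0.5, -0.3, -0.2]
finger_gap: 0.319
grasp_force: 30.5
```

Request:
apply_moves(plan=[0, 0, 0, 0, 0, 10, 0.2, 0, 0, 0, 0, 0, 0, 0.2, 0, 0, 0, 0, 0, 0, 0.2])

```text
clock: 13.98
tcp_pos: [0.4653, -0.3018, 0.0031]
tool_rot: [2.317, 2.12, 0.0]
ft_force: [0.1, -0.4, -0.1]
finger_gap: 0.317
grasp_force: 30.5
```

```bash
python3 g.py .465 -.302 -.0045 -5
```

```text
t 13.97 tcp [ 0.4653 -0.3018  0.0031] yaw_y -5.1 tilt 0.06 j [-0.62  0.25  2.04 -0.    0.85 -0.53] gap 0.317 gf 30.518783521040405 [ 0.1 -0.4 -0.1]
turn z -0.001 shift after turn [-0.2 -0.2  7.6]
```

Request:
apply_moves(plan=[0, 0, 0, 0, 0, 4, 0.2, 0, 0, 0, 0, 0, 3, 0.2, 0, 0, 0, 0, 0, 0, 0.2])

```text
clock: 14.35
tcp_pos: [0.4646, -0.3015, -0.0046]
tool_rot: [-2.318, -2.12, 0.0]
ft_force: [0.1, -0.0, -0.1]
finger_gap: 0.314
grasp_force: 30.5
```

Request:
apply_moves(plan=[0, 0, 0, 0, 0, 1, 0.2, 0, 0, 0, 0, 0, 0, 0.45, 0, 0, 0, 0, 0, 0, 0.45, 0, 0, 0, 0, 0, -30, 0.45, 0, 0, 0, 0, 0, -50, 0.65])

```text
clock: 14.98
tcp_pos: [0.4627, -0.3003, 0.0731]
tool_rot: [-2.314, -2.117, 0.002]
ft_force: [0.3, -0.7, -0.8]
finger_gap: 0.641
grasp_force: 0.0
```

```bash
python3 g.py .605 .1545 .076 -5
```

```text
t 14.97 tcp [ 0.4627 -0.3003  0.0731] yaw_y -5.1 tilt 0.31 j [-0.62  0.16  1.99 -0.    1.   -0.53] gap 0.641 gf 0.0 [ 0.3 -0.7 -0.8]
turn z -0.002 shift after turn [465.5 102.1  -2.1]
```

Request:
apply_moves(plan=[0, 0, 0, 52, 11, 0, 0.65, 0, 0, 0, 52, 11, 0, 0.65, 0, 0, 0, 52, 12, 0, 0.65, 0, 0, 0, 52, 11, 0, 0.65, 0, 0, 0, 52, 12, 0, 0.65])

```text
clock: 15.6
tcp_pos: [0.545, -0.0461, 0.0748]
tool_rot: [2.318, 2.12, 0.001]
ft_force: [-0.0, 0.2, -0.0]
finger_gap: 0.647
grasp_force: 0.0
```

Request:
apply_moves(plan=[0, 0, 0, 52, 11, 0, 0.65, 0, 0, 0, 52, 12, 0, 0.65, 0, 0, 0, 52, 11, 0, 0.65, 0, 0, 0, 49, 10, 0, 0.65, 0, 0, 0, 0, 0, 0, 0.65])

```text
clock: 16.23
tcp_pos: [0.6076, 0.156, 0.0747]
tool_rot: [2.313, 2.125, 0.002]
ft_force: [0.4, -0.5, -0.3]
finger_gap: 0.65
grasp_force: 0.0
```

```bash
python3 g.py .605 .1545 -.017 -5
```

```text
t 16.23 tcp [0.6076 0.156  0.0747] yaw_y -4.9 tilt 0.09 j [0.21 0.28 1.83 0.   1.02 0.3 ] gap 0.65 gf 0.0 [ 0.4 -0.5 -0.3]
turn z 0.002 shift after turn [-1.8 -2.5 91.7]
```

Request:
apply_moves(plan=[0, 0, 0, -1.5, -1.5, 30, 0.65, 0, 0, 0, 0, 0, 30, 0.65, 0, 0, 0, 0, 0, 15, 0.65, 0, 0, 0, 0, 0, 8, 0.65, 0, 0, 0, 0, 0, 0, 0.65])

```text
clock: 16.85
tcp_pos: [0.6051, 0.1508, -0.0085]
tool_rot: [-2.318, -2.12, 0.0]
ft_force: [0.2, 0.2, -0.2]
finger_gap: 0.65
grasp_force: 0.0
```

Request:
apply_moves(plan=[0, 0, 0, 0, 0, 4, 0.65, 0, 0, 0, 0, 0, 4, 0.65, 0, 0, 0, 0, 0, 0, 0.65])

```text
clock: 17.23
tcp_pos: [0.6049, 0.1512, -0.0166]
tool_rot: [-2.318, -2.12, 0.0]
ft_force: [-0.1, -0.8, -0.1]
finger_gap: 0.655
grasp_force: 0.0
```

```bash
python3 g.py .605 .1545 -.017 -5
```

```text
t 17.23 tcp [ 0.6049  0.1512 -0.0166] yaw_y -5.1 tilt 0.01 j [0.21 0.39 1.89 0.   0.86 0.29] gap 0.655 gf 0.0 [-0.1 -0.8 -0.1]
turn z -0.002 shift after turn [ 3.3 -0.1  0.4]
```

Request:
apply_moves(plan=[0, 0, 0, 3, 0, 0.5, 0.65, 0, 0, 0, 0, 0, 0, 0.3, 0, 0, 0, 0, 0, 0, 0.3, 0, 0, 0, 0, 0, 0, 0.3, 0, 0, 0, 0, 0, 0, 0.3])

```text
clock: 17.85
tcp_pos: [0.6056, 0.1544, -0.0167]
tool_rot: [2.318, 2.12, 0.001]
ft_force: [-0.1, 0.7, 1.2]
finger_gap: 0.439
grasp_force: 31.0
```

```bash
python3 g.py .605 .1545 .063 -5 .461 .1357 .063 -5 .461 .1357 -.0045 -5
```

```text
t 17.85 tcp [ 0.6056  0.1544 -0.0167] yaw_y -5.1 tilt 0.04 j [0.21 0.39 1.89 0.   0.86 0.3 ] gap 0.439 gf 30.95186070051568 [-0.1  0.7  1.2]
turn z -0.002 shift after turn [  0.1  -0.5 -79.7]
turn z -0.0 shift after turn [-3.130e+01 -1.418e+02 -1.000e-01]
turn z -0.0 shift after turn [-0.  -0.  67.5]
```

Frame_38 is gripped (0.439 × 85 = 37 mm). On to its board.

Request:
apply_moves(plan=[0, 0, 0, 0, 0, -30, 0.3, 0, 0, 0, 0, 0, -50, 0.3, 0, 0, 0, -10, -47, 0, 0.3, 0, 0, 0, -10, -47, 0, 0.3, 0, 0, 0, -11, -48, 0, 0.3])

```text
clock: 18.48
tcp_pos: [0.4594, 0.1355, 0.0627]
tool_rot: [-2.318, -2.12, 0.001]
ft_force: [0.0, -0.2, 1.0]
finger_gap: 0.438
grasp_force: 30.7
```

Request:
apply_moves(plan=[0, 0, 0, 0, 0, 30, 0.3, 0, 0, 0, 0, 0, 28, 0.3, 0, 0, 0, 0, 0, 0, 0.3, 0, 0, 0, 0, 0, 0, 0.3])

```text
clock: 18.98
tcp_pos: [0.4615, 0.136, 0.0055]
tool_rot: [2.318, 2.12, 0.0]
ft_force: [-0.8, 0.1, -0.3]
finger_gap: 0.434
grasp_force: 30.7
```

```bash
python3 g.py .461 .1357 -.0045 -5
```

```text
t 18.98 tcp [0.4615 0.136  0.0055] yaw_y -5.1 tilt 0.02 j [ 0.23  0.12  2.19 -0.    0.83  0.32] gap 0.434 gf 30.67565845019999 [-0.8  0.1 -0.3]
turn z -0.002 shift after turn [-0.3 -0.5 10. ]
```

Request:
apply_moves(plan=[0, 0, 0, 0, 0, 5, 0.3, 0, 0, 0, 0, 0, 4, 0.3, 0, 0, 0, 0, 0, 1, 0.3, 0, 0, 0, 0, 0, 0, 0.3])

```text
clock: 19.48
tcp_pos: [0.4612, 0.1359, -0.0047]
tool_rot: [2.318, 2.12, 0.0]
ft_force: [-1.7, -0.3, 2.8]
finger_gap: 0.433
grasp_force: 31.0
```

Request:
apply_moves(plan=[0, 0, 0, 0, 0, 0, 0.57, 0, 0, 0, 0, 0, 0, 0.57, 0, 0, 0, 0, 0, -30, 0.57, 0, 0, 0, 0, 0, -50, 0.77, 0, 0, -0.116, 0, 0, 0, 0.77])

```text
clock: 20.1
tcp_pos: [0.4651, 0.1369, 0.0795]
tool_rot: [2.185, 2.251, 0.012]
ft_force: [0.6, 0.2, -0.7]
finger_gap: 0.771
grasp_force: 0.0
```

Request:
apply_moves(plan=[0, 0, -0.116, 0, 0, 0, 0.77, 0, 0, 0, 0, 0, 0, 0.77])

```text
clock: 20.35
tcp_pos: [0.461, 0.1359, 0.075]
tool_rot: [2.059, 2.373, 0.0]
ft_force: [-0.0, 1.0, -0.1]
finger_gap: 0.767
grasp_force: 0.0
```

```bash
python3 g.py .4636 .302 .076 8.3
```

```text
t 20.35 tcp [0.461  0.1359 0.075 ] yaw_y 8.1 tilt 0.01 j [0.23 0.02 2.14 0.   0.98 0.09] gap 0.767 gf 0.0 [-0.   1.  -0.1]
turn z -0.003 shift after turn [164.   26.5  -0.9]
```

Request:
apply_moves(plan=[0, 0, 0, 55, 9, 0, 0.77, 0, 0, 0, 55, 9, 0, 0.77, 0, 0, 0, 54, 8.5, 0, 0.77, 0, 0, 0, 0, 0, 30, 0.77, 0, 0, 0, 0, 0, 0, 0.77])

```text
clock: 20.98
tcp_pos: [0.4611, 0.3012, 0.0421]
tool_rot: [-2.056, -2.373, 0.01]
ft_force: [-0.5, 0.7, 0.5]
finger_gap: 0.769
grasp_force: 0.0
```

```bash
python3 g.py .4636 .302 -.017 8.3
```

```text
t 20.98 tcp [0.4611 0.3012 0.0421] yaw_y 8.2 tilt 0.38 j [ 0.53  0.2   2.02 -0.    0.94  0.39] gap 0.769 gf 0.0 [-0.5  0.7  0.5]
turn z -0.002 shift after turn [ 0.6  2.9 59.1]
```

Request:
apply_moves(plan=[0, 0, 0, 0, 0.5, 30, 0.77, 0, 0, 0, 0, 0, 18, 0.77, 0, 0, 0, 0, 0, 6, 0.77, 0, 0, 0, 0, 0, 5, 0.77, 0, 0, 0, 0, 0, 0, 0.77])

```text
clock: 21.6
tcp_pos: [0.4647, 0.3021, -0.0137]
tool_rot: [2.058, 2.374, 0.001]
ft_force: [-0.5, 0.3, 0.1]
finger_gap: 0.772
grasp_force: 0.0
```

```bash
python3 g.py .4636 .302 -.017 8.3
```

```text
t 21.6 tcp [ 0.4647  0.3021 -0.0137] yaw_y 8.2 tilt 0.03 j [0.53 0.28 2.04 0.   0.82 0.39] gap 0.772 gf 0.0 [-0.5  0.3  0.1]
turn z -0.002 shift after turn [ 0.1 -1.2  3.3]
```

Request:
apply_moves(plan=[0, 0, 0, 0, -1, 3.5, 0.77, 0, 0, 0, 0, 0, 0, 0.4, 0, 0, 0, 0, 0, 0, 0.4, 0, 0, 0, 0, 0, 0, 0.4, 0, 0, 0, 0, 0, 0, 0.4])

```text
clock: 22.22
tcp_pos: [0.4637, 0.3022, -0.0172]
tool_rot: [2.057, 2.374, 0.001]
ft_force: [-0.4, 0.0, 1.7]
finger_gap: 0.55
grasp_force: 32.0
```

```bash
python3 g.py .4636 .302 .063 8.2 .5865 -.2855 .063 8.2
```

```text
t 22.23 tcp [ 0.4637  0.3022 -0.0172] yaw_y 8.2 tilt 0.03 j [0.53 0.28 2.05 0.   0.82 0.39] gap 0.55 gf 31.975092887878418 [-0.4  0.   1.7]
turn z -0.0 shift after turn [ -0.2  -0.1 -80.2]
turn z -0.0 shift after turn [-5.99e+02  3.78e+01 -2.00e-01]
```

Request:
apply_moves(plan=[0, 0, 0, 0, 0, -30, 0.4, 0, 0, 0, 0, 0, -50, 0.4, 0, 0, 0, -50, 3, 0, 0.4, 0, 0, 0, -50, 3, 0, 0.4, 0, 0, 0, -50, 3, 0, 0.4])

```text
clock: 22.85
tcp_pos: [0.4937, 0.1535, 0.0625]
tool_rot: [2.056, 2.375, 0.0]
ft_force: [0.0, -0.1, -0.5]
finger_gap: 0.555
grasp_force: 31.7
```

Request:
apply_moves(plan=[0, 0, 0, -50, 3, 0, 0.4, 0, 0, 0, -50, 3, 0, 0.4, 0, 0, 0, -50, 3, 0, 0.4, 0, 0, 0, -50, 3, 0, 0.4, 0, 0, 0, -50, 4, 0, 0.4])

```text
clock: 23.48
tcp_pos: [0.5449, -0.092, 0.0622]
tool_rot: [-2.057, -2.374, 0.0]
ft_force: [0.6, 1.9, -1.0]
finger_gap: 0.554
grasp_force: 31.7
```

Request:
apply_moves(plan=[0, 0, 0, -50, 3, 0, 0.4, 0, 0, 0, -50, 3, 0, 0.4, 0, 0, 0, -50, 3, 0, 0.4, 0, 0, 0, -49, 4, 0, 0.4, 0, 0, 0, 0, 0, 0, 0.4])

```text
clock: 24.1
tcp_pos: [0.5868, -0.2891, 0.0623]
tool_rot: [2.061, 2.37, -0.001]
ft_force: [0.5, 0.3, -0.5]
finger_gap: 0.554
grasp_force: 31.7
```

```bash
python3 g.py .5865 -.2855 -.005 8.2
```

```text
t 24.1 tcp [ 0.5868 -0.2891  0.0623] yaw_y 8.0 tilt 0.08 j [-0.5   0.34  1.78 -0.    1.02 -0.63] gap 0.554 gf 31.67340338230133 [ 0.5  0.3 -0.5]
turn z -0.004 shift after turn [ 3.7  0.2 67.3]
```

Request:
apply_moves(plan=[0, 0, 0, 1, 0, 30, 0.4, 0, 0, 0, 0, 0, 25, 0.4, 0, 0, 0, 0, 0, 4, 0.4, 0, 0, 0, 0, 0, 0, 0.4, 0, 0, 0, 0, 0, 0, 0.4])

```text
clock: 24.72
tcp_pos: [0.5873, -0.2847, 0.005]
tool_rot: [2.055, 2.373, 0.001]
ft_force: [-0.6, -0.6, -0.9]
finger_gap: 0.551
grasp_force: 31.7
```

```bash
python3 g.py .5865 -.2855 -.005 8.2
```

```text
t 24.73 tcp [ 0.5873 -0.2847  0.005 ] yaw_y 8.2 tilt 0.13 j [-0.49  0.41  1.82  0.    0.92 -0.63] gap 0.551 gf 31.65564715862274 [-0.6 -0.6 -0.9]
turn z 0.0 shift after turn [-0.6 -1.  10. ]
```

Request:
apply_moves(plan=[0, 0, 0, -0.5, -0.5, 5, 0.4, 0, 0, 0, 0, 0, 4, 0.4, 0, 0, 0, 0, 0, 1, 0.4, 0, 0, 0, 0, 0, 0, 0.4])

```text
clock: 25.22
tcp_pos: [0.5862, -0.2853, -0.0052]
tool_rot: [2.057, 2.374, 0.0]
ft_force: [-1.0, 0.7, 6.3]
finger_gap: 0.549
grasp_force: 32.4
```

Request:
apply_moves(plan=[0, 0, 0, 0, 0, 0, 0.69, 0, 0, 0, 0, 0, 0, 0.69, 0, 0, 0, 0, 0, -30, 0.69, 0, 0, 0, 0, 0, -50, 0.89, 0, 0, -0.13, 0, 0, 0, 0.89])

```text
clock: 25.85
tcp_pos: [0.5896, -0.2871, 0.0788]
tool_rot: [1.889, 2.499, 0.002]
ft_force: [0.9, -0.1, -0.4]
finger_gap: 0.883
grasp_force: 0.0
```

```bash
python3 g.py .5997 .3094 .075 15.7
```

```text
t 25.85 tcp [ 0.5896 -0.2871  0.0788] yaw_y 15.8 tilt 0.54 j [-0.49  0.32  1.77  0.    1.03 -0.77] gap 0.883 gf 0.0 [ 0.9 -0.1 -0.4]
turn z 0.002 shift after turn [571.5 171.1   1.3]
```

Request:
apply_moves(plan=[0, 0, 0, 47, 14, 0, 0.89, 0, 0, 0, 47, 14, 0, 0.89, 0, 0, 0, 47, 14, 0, 0.89, 0, 0, 0, 48, 15, 0, 0.89, 0, 0, 0, 48, 15, 0, 0.89])

```text
clock: 26.48
tcp_pos: [0.591, -0.0359, 0.0733]
tool_rot: [-1.899, -2.503, -0.0]
ft_force: [0.6, -0.6, -0.5]
finger_gap: 0.888
grasp_force: 0.0
```

Request:
apply_moves(plan=[0, 0, 0, 47, 14, 0, 0.89, 0, 0, 0, 47, 14, 0, 0.89, 0, 0, 0, 47, 14, 0, 0.89, 0, 0, 0, 48, 15, 0, 0.89, 0, 0, 0, 48, 15, 0, 0.89])

```text
clock: 27.1
tcp_pos: [0.5965, 0.2117, 0.0732]
tool_rot: [-1.898, -2.503, 0.0]
ft_force: [0.5, -0.9, -0.8]
finger_gap: 0.894
grasp_force: 0.0
```

Request:
apply_moves(plan=[0, 0, 0, 48, 15, 0, 0.89, 0, 0, 0, 47, 14, 0, 0.89, 0, 0, 0, 0, 0, 20, 0.89, 0, 0, 0, 0, 0, 0, 0.89])

```text
clock: 27.6
tcp_pos: [0.5965, 0.3083, 0.0503]
tool_rot: [-1.896, -2.502, 0.009]
ft_force: [-0.4, -0.5, -0.4]
finger_gap: 0.892
grasp_force: 0.0
```

```bash
python3 g.py .5997 .3094 -.017 15.7
```

```text
t 27.6 tcp [0.5965 0.3083 0.0503] yaw_y 15.7 tilt 0.34 j [ 0.44  0.39  1.74 -0.    1.02  0.17] gap 0.892 gf 0.0 [-0.4 -0.5 -0.4]
turn z -0.0 shift after turn [ 0.3  3.8 67.3]
```

Request:
apply_moves(plan=[0, 0, 0, 0, 1, 25, 0.89, 0, 0, 0, 0, 0, 10, 0.89, 0, 0, 0, 0, 0, 0, 0.89, 0, 0, 0, 0, 0, 0, 0.89])

```text
clock: 28.1
tcp_pos: [0.6006, 0.3094, 0.0193]
tool_rot: [1.899, 2.502, 0.001]
ft_force: [-0.1, -0.4, 1.0]
finger_gap: 0.893
grasp_force: 0.0
```

```bash
python3 g.py .5997 .3094 -.017 15.7
```

```text
t 28.1 tcp [0.6006 0.3094 0.0193] yaw_y 15.6 tilt 0.06 j [ 0.44  0.43  1.76 -0.    0.96  0.17] gap 0.893 gf 0.0 [-0.1 -0.4  1. ]
turn z -0.002 shift after turn [ 0.2 -0.9 36.3]
```

Request:
apply_moves(plan=[0, 0, 0, 0, -0.5, 15, 0.89, 0, 0, 0, 0, 0, 10, 0.89, 0, 0, 0, 0, 0, 7, 0.89, 0, 0, 0, 0, 0, 4, 0.89, 0, 0, 0, 0, 0, 0, 0.89])

```text
clock: 28.72
tcp_pos: [0.5992, 0.3095, -0.0181]
tool_rot: [-1.898, -2.503, 0.001]
ft_force: [0.7, 1.0, 0.8]
finger_gap: 0.887
grasp_force: 0.0
```

Request:
apply_moves(plan=[0, 0, 0, 0, 0, 1, 0.89, 0, 0, 0, 0, 0, 0, 0.5, 0, 0, 0, 0, 0, 0, 0.5, 0, 0, 0, 0, 0, 0, 0.5, 0, 0, 0, 0, 0, 0, 0.5])

```text
clock: 29.35
tcp_pos: [0.6, 0.3098, -0.0179]
tool_rot: [1.898, 2.503, 0.001]
ft_force: [-0.1, 0.3, 2.8]
finger_gap: 0.667
grasp_force: 33.2
```

```bash
python3 g.py .5997 .3094 .063 15.7 .5865 -.001 .063 15.7
```

```text
t 29.35 tcp [ 0.6     0.3098 -0.0179] yaw_y 15.6 tilt 0.06 j [ 0.44  0.47  1.77 -0.    0.9   0.17] gap 0.667 gf 33.19965898990631 [-0.1  0.3  2.8]
turn z -0.001 shift after turn [ -0.3  -0.3 -80.9]
turn z -0.0 shift after turn [-2.952e+02 -9.670e+01 -1.000e-01]
```

Request:
apply_moves(plan=[0, 0, 0, 0, 0, -30, 0.5, 0, 0, 0, 0, 0, -51, 0.5, 0, 0, 0, -49, -16, 0, 0.5, 0, 0, 0, -49, -16, 0, 0.5, 0, 0, 0, -49, -16, 0, 0.5])

```text
clock: 29.98
tcp_pos: [0.5922, 0.1537, 0.0621]
tool_rot: [-1.897, -2.504, 0.001]
ft_force: [1.0, -0.6, -1.2]
finger_gap: 0.668
grasp_force: 32.8
```

Request:
apply_moves(plan=[0, 0, 0, -49, -16, 0, 0.5, 0, 0, 0, -49, -16, 0, 0.5, 0, 0, 0, -50, -16.5, 0, 0.5, 0, 0, 0, 0, 0, 20, 0.5, 0, 0, 0, 0, 0, 0, 0.5])

```text
clock: 30.6
tcp_pos: [0.5835, -0.0003, 0.0399]
tool_rot: [-1.897, -2.498, 0.004]
ft_force: [-0.3, 0.2, -0.9]
finger_gap: 0.67
grasp_force: 32.8
```

Request:
apply_moves(plan=[0, 0, 0, 0, 0, 25, 0.5, 0, 0, 0, 0, 0, 13, 0.5, 0, 0, 0, 0, 0, 0, 0.5, 0, 0, 0, 0, 0, 0, 0.5])

```text
clock: 31.1
tcp_pos: [0.5866, 0.0001, 0.005]
tool_rot: [1.897, 2.504, 0.001]
ft_force: [-0.3, -0.1, -0.4]
finger_gap: 0.666
grasp_force: 32.8
```

```bash
python3 g.py .5863 -.001 -.0055 15.7
```

```text
t 31.1 tcp [5.866e-01 1.000e-04 5.000e-03] yaw_y 15.7 tilt 0.03 j [-0.04  0.3   1.96  0.    0.88 -0.32] gap 0.666 gf 32.78878569602966 [-0.3 -0.1 -0.4]
turn z -0.0 shift after turn [-1.  -0.6 10.5]
```

Request:
apply_moves(plan=[0, 0, 0, -1, -0.5, 5, 0.5, 0, 0, 0, 0, 0, 4, 0.5, 0, 0, 0, 0, 0, 1.5, 0.5, 0, 0, 0, 0, 0, 0, 0.5])

```text
clock: 31.6
tcp_pos: [0.5859, -0.0016, -0.0059]
tool_rot: [1.899, 2.503, 0.0]
ft_force: [-0.4, 0.4, 0.4]
finger_gap: 0.667
grasp_force: 33.0
```

Request:
apply_moves(plan=[0, 0, 0, 0, 0, 0, 0.8, 0, 0, 0, 0, 0, 0, 0.8, 0, 0, 0, 0, 0, -30, 0.8, 0, 0, 0, 0, 0, -60, 0.8, 0, 0, 0, 0, 0, -60, 0.8])

```text
clock: 32.22
tcp_pos: [0.5853, -0.0016, 0.145]
tool_rot: [-1.898, -2.502, 0.001]
ft_force: [0.3, -0.3, 1.2]
finger_gap: 0.801
grasp_force: 0.0
```

Request:
apply_moves(plan=[0, 0, 0, 55, 0, -25, 0.8, 0, 0, 0, 55, 0, -25, 0.8, 0, 0, 0, 55, 0, -10, 0.8, 0, 0, 0, 55, 0, 0, 0.8, 0, 0, 0, 55, 0, 0, 0.8])

```text
clock: 32.85
tcp_pos: [0.5113, 0.265, 0.2046]
tool_rot: [1.898, 2.502, 0.002]
ft_force: [0.4, -0.0, 0.2]
finger_gap: 0.803
grasp_force: 0.0
```

Request:
apply_moves(plan=[0, 0, 0, 50, 0, 0, 0.8, 0, 0, 0, 50, 0, 0, 0.8, 0, 0, 0, 0, 0, 0, 0.8])

```text
clock: 33.22
tcp_pos: [0.4835, 0.3626, 0.2039]
tool_rot: [-1.893, -2.507, -0.001]
ft_force: [0.0, -1.1, 0.7]
finger_gap: 0.802
grasp_force: 0.0
```

Run:
```python
from h import *
s,t=shot("scene",8),shot("top",8); cv2.imwrite("pics/e_s.png",s["image"]); cv2.imwrite("pics/e_t.png",t["image"])
a=cv2.resize(s["image"][110:380,120:340],(390,478)); b=cv2.resize(t["image"][125:235,175:405],(410,196))
b=cv2.copyMakeBorder(b,0,478-196,0,0,cv2.BORDER_CONSTANT); cv2.imwrite("pics/end.png",cv2.convertScaleAbs(np.hstack([a,b]),alpha=1.3))
st=robot.state(); print(st["clock"],st["tcp_pos"])
```

```text
34.025 [0.48480375 0.35949371 0.20398946][ WARN:0@3.704] global loadsave.cpp:1063 imwrite_ Unsupported depth image for selected encoder is fallbacked to CV_8U.
```

View pics/end.png

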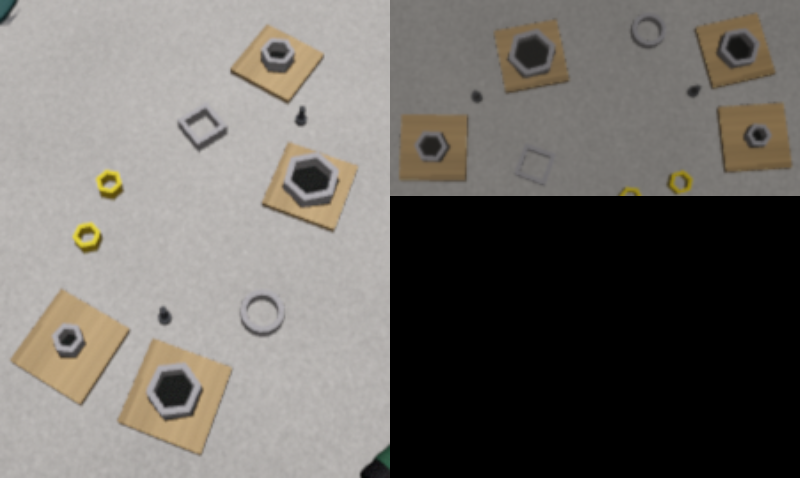

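The end picture shows all four frames flat in the middle of their boards, with the ring and square untouched. One numeric check on the centres, then hand in if every offset is under 8 mm.

Run:
```python
from h import *
Bw={58:(.586,-.001),48:(.5865,-.2855),38:(.461,.1357),28:(.464,-.302)}
s,t=shot("scene",4),shot("top",4); ok=True
for k,b in Bw.items():
    qs=[]
    for c in(s,t):
        u=proj(c,[*b,.022])[0]; r=int(k*.45)+2; x,y=(u-r).astype(int)
        im=cv2.resize(c["image"][y:y+2*r,x:x+2*r],None,fx=4,fy=4,interpolation=cv2.INTER_CUBIC).clip(0,255)
        m=((im[...,2]-im[...,0])<22).astype(np.uint8)
        n,l,st,ce=cv2.connectedComponentsWithStats(m); i=1+np.argmin(np.hypot(*(ce[1:]-4*r).T)+1e3*(st[1:,4]<150))
        M=cv2.moments(cv2.convexHull(cv2.findNonZero((l==i).astype(np.uint8)))); qs.append((np.array([M["m10"],M["m01"]])/M["m00"]+.5)/4-.5+[x,y])
    P,e=tri(s,qs[0],t,qs[1]); d=np.hypot(*(P[:2]-b))*1e3; ok&=d<8; print(k,P.round(4),"off mm",d.round(1))
if ok: print(robot.sign_off())
```

```text
58 [ 0.5846 -0.0012  0.0244] off mm 1.4
48 [ 0.5864 -0.286   0.0187] off mm 0.5
38 [0.4609 0.1362 0.0196] off mm 0.5
28 [ 0.4639 -0.3016  0.0189] off mm 0.4
the job is handed in; nothing more can be done
None
```

All four hexagonal frames lie flat on the boards of their own size, each measured within 1.5 mm of the middle, the ring and square frame were left where they lay, and the job was handed in at about 34 s (no verdict was returned).

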